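# Lay out the glaze test tiles on their ware boards

## Robot

A 6-joint arm with a two-finger parallel gripper is mounted at the origin on a cart in front of the work surface, level with it; the furniture and walls round the work are solid. World frame = base frame: x ahead of the robot, y to its left, z up, the work surface at z = 0. Lengths are in m, angles in rad, forces in N, time in s.
With the tool pointing down it reaches from about 0.275 to 0.825 m from the base axis. Payload 4.9 kg.
Tool frame: the origin (TCP) lies midway between the tips of the shut fingers; the grasp point (between the pads) lies 19 mm behind it (bot.grip_depth is the distance from the TCP to the grasp point, in m); y points along the fingers, x is the direction in which the jaws open and shut, and the axes are right-handed (so a half turn about y gives the same grasp; the last joint's range is limited). The gripper opens to 85 mm and grips with 20 to 120 N. Pads are 22 mm wide; open, the fingers measure 114 mm over their backs; the gripper's body (76 mm by 85 mm) begins 54 mm behind the grasp point. The pads swing forward as they close: fully open they stand 13 mm farther back than shut.
Start: joints at [1.164, 0.326, -0.193, 1.052, 0, 1.437], TCP at [0.148, 0.53, 0.231] pointing down, gripper open.
Joint ranges: [-2.65, 2.65], [-0.97, 1.79], [-1.3, 1.35], [-1.93, 2.1], [-1.47, 1.37], [-3.14, 3.14]. Speed limits (rad/s): [2.57, 2.57, 3.14, 3.14, 3.14, 3.14].

## Interface

Orientations are given as a unit quaternion [w, x, y, z].
In Python, from cell import bot gives the robot as it stands. Calls block until the motion is done:
- bot.move_pose(position, orientation): joint-space move of the TCP to a pose.
- bot.move_linear(position, speed=0.15, rotation=None, until_force=None): straight line of the TCP; rotation=None keeps the orientation; speed is the mean speed in m/s. With until_force (N) it stops when the force on the tool has changed by that much, and returns True; else False.
- bot.goto_joints(angles): joint-space move.
- bot.set_gripper(opening, grasp_force=None): opening from 0.0 (shut) to 1.0 (fully open); grasp_force is the grip in N (None keeps the last); returns when the fingers have stopped.
- bot.wait(seconds).
- bot.solve_ik(position, orientation): joint angles nearest the present ones, or None.
- bot.camera(name): name is "side" or "top" or "wrist"; returns the picture (400x640x3 uint8, red, green, blue); there is no depth.
- bot.calibration(name): a dict with "mtx" (3x3 intrinsics, pixels), "extrinsics" (4x4, takes a point from world to camera coordinates); the wrist camera has in their place "hand_eye" (4x4, takes a point from camera to tool coordinates, whose origin is the TCP and whose axes are the tool frame's). Camera axes: x right, y down, z forward; pixel columns grow to the right and rows downward; lengths in m; the calibration is good to about 2 mm. A picture is of the moment at which its call begins: read the wrist's pose just before it. calibration takes no time and is no camera call.
A pose or a line that the arm cannot do raises bot.PlanningError and nothing moves.
- bot.close_job(): hands the job in, once; it reports no verdict.
Trained networks look in the newest picture that a camera, given by its name, has taken for a name from the list of things; names that differ only in an ending like _2 or _b are one class to them, and where a whole thing is asked for, a point or a joint stands for the part that bears it (a point fixed in the world has none). Each returns a list of dicts, best first, with "confidence" (0 to 1); they miss things now and then, are a little off and sometimes report something else, mostly with a low value. They report only what shows in the picture. A call takes as long as a camera call.
- bot.search_frame(camera, thing): "bbox" ([left, top, width, height] in pixels, round what is visible of it).
Readings, each from a call of its own:
- bot.read_clock(): time.
- bot.read_joint_positions(): joint angles.
- bot.read_joint_vel(): joint speeds.
- bot.read_joint_efforts(): joint torques, N m.
- bot.read_position(): TCP position.
- bot.read_tool_rot(): TCP orientation.
- bot.read_ft_force(): force on the tool from outside, world axes, zero at the start.
- bot.read_moment(): the same for the moment, N m.
- bot.read_gripper_width(): opening from 0.0 (shut) to 1.0 (fully open).
Only numpy, scipy, OpenCV 4.12 (cv2) and the standard library are available. Lean on these libraries where they do the work, as an engineer would, in place of code of your own. Each camera call takes 0.05 s, during which the arm holds its last target.

## Task

Lay each of the three glaze test tiles, glaze up, on the ware board whose swatch has the same colour, flat in the middle of the bed between the two lips with its long side running along the board. The little clay frog left on one of the boards must go to the fire brick to dry, upright in the middle of its top. Leave the fluted pot and the scrap dish among the tiles where they stand.

Things in the scene. Friction and masses are not known exactly. Their poses are not given: they have to be found in the camera images.
- green_tile: Glaze test tile, flat, 65 x 45 x 9 mm, 0.06 kg, cream clay with a dark green glaze on its top face. Origin: centre of its underside; x along the 65 mm side, y along the 45 mm side, z up through the glazed face. Starts flat on the table, glaze up.
- blue_tile: Glaze test tile, flat, 65 x 45 x 9 mm, 0.06 kg, cream clay with a dark blue glaze on its top face. Origin: centre of its underside; x along the 65 mm side, y along the 45 mm side, z up through the glazed face. Starts flat on the table, glaze up.
- brown_tile: Glaze test tile, flat, 65 x 45 x 9 mm, 0.06 kg, cream clay with a dark brown glaze on its top face. Origin: centre of its underside; x along the 65 mm side, y along the 45 mm side, z up through the glazed face. Starts flat on the table, glaze up.
- green_board: Pale wooden ware board, fixed, 126 x 86 mm, 10 mm thick. Far end (+x): a dark green glazed swatch, 22 x 80 mm, as a lip 6.5 mm high; near end: a wooden lip 6 mm high, 8 mm wide. Between them a flat bed 96 mm long, open at both sides (y). Origin: under the bed's centre at table height, the bed's surface 10 mm above it; x along the board towards the swatch.
- blue_board: Pale wooden ware board, fixed, 126 x 86 mm, 10 mm thick. Far end (+x): a dark blue glazed swatch, 22 x 80 mm, as a lip 6.5 mm high; near end: a wooden lip 6 mm high, 8 mm wide. Between them a flat bed 96 mm long, open at both sides (y). Origin: under the bed's centre at table height, the bed's surface 10 mm above it; x along the board towards the swatch.
- brown_board: Pale wooden ware board, fixed, 126 x 86 mm, 10 mm thick. Far end (+x): a dark brown glazed swatch, 22 x 80 mm, as a lip 6.5 mm high; near end: a wooden lip 6 mm high, 8 mm wide. Between them a flat bed 96 mm long, open at both sides (y). Origin: under the bed's centre at table height, the bed's surface 10 mm above it; x along the board towards the swatch.
- clay_frog: Little pale clay frog with blue eyes, about 40 mm (x) x 45 mm (y) x 39 mm high, 0.06 kg, standing on the bed of the blue board at the start. Origin: centre of its underside; z up. Its body is solid and rounded, about 38 mm wide along its y, widest low down: grip it across y close to its foot.
- fire_brick: Pale fire brick, fixed, 100 mm (x) x 114 mm (y), flat top 64 mm above the table. Origin: centre of its underside, z up.
- fluted_pot: Bystander: small pale fluted pot, 56 mm across, 44 mm high, standing loose among the tiles. Origin: centre of its underside.
- scrap_dish: Bystander: tiny dark green dish with clay scraps, 51 mm across, 18 mm high, standing loose among the tiles. Origin: centre of its underside.

How it is judged:
At the end, for the whole second after the job is handed in: Each tile lies flat, glaze up, on the bed of the board of its own colour, its centre within 15 mm of the bed's centre and its long side within 0.2 rad (11 degrees) of the board's length; the frog stands upright on top of the fire brick within 25 mm of its centre; all at rest (horizontal distance between green_tile and green_board below 0.015 m and z of green_tile in the frame of green_board between 0.006 and 0.014 m and angle between each of green_tile, blue_tile, brown_tile's own z axis and vertical below 0.1 rad and angle between the x axis of green_tile and the x axis of green_board, either way round below 0.2 rad and linear speed of each of green_tile, blue_tile, brown_tile, clay_frog below 0.02 m/s and horizontal distance between blue_tile and blue_board below 0.015 m and z of blue_tile in the frame of blue_board between 0.006 and 0.014 m and angle between the x axis of blue_tile and the x axis of blue_board, either way round below 0.2 rad and horizontal distance between brown_tile and brown_board below 0.015 m and z of brown_tile in the frame of brown_board between 0.006 and 0.014 m and angle between the x axis of brown_tile and the x axis of brown_board, either way round below 0.2 rad and horizontal distance between clay_frog and fire_brick below 0.025 m and z of clay_frog in the frame of fire_brick between 0.058 and 0.07 m and angle between clay_frog's own z axis and vertical below 0.2 rad); the robot touches nothing.
It fails at once if the fluted pot is pushed more than 20 mm away or tipped (distance of fluted_pot from where it was at the start of the episode above 0.02 m or angle between fluted_pot's own z axis and vertical above 0.35 rad).
It fails at once if the scrap dish is pushed more than 20 mm away or tipped (distance of scrap_dish from where it was at the start of the episode above 0.02 m or angle between scrap_dish's own z axis and vertical above 0.35 rad).
It also fails if it takes over 112 s, if anything falls off the work surface, if the arm or the gripper's body presses on something with over 40 N, if the wrist force passes 120 N, or if a joint passes its speed limit or range.

## Working session

There is one attempt and no reset: what is moved stays moved. The work goes in short steps, each a Python script; the robot and the scene stay as the last script left them, time stands still between calls to the robot, and variables do not carry over. Pictures are saved under pics/ and viewed, and the job is handed in when it is done.

```bash
ls; mkdir -p pics
python3 - <<'E'
from cell import bot
import cv2, numpy as np
for n in ["top","side","wrist"]:
    im=bot.camera(n); cv2.imwrite(f"pics/{n}0.png",im[:,:,::-1])
    c=bot.calibration(n); print(n,{k:np.round(v,4).tolist() for k,v in c.items()})
print(bot.read_clock(),bot.read_tool_rot(),bot.grip_depth)
for t in "green_tile blue_tile brown_tile green_board blue_board brown_board clay_frog fire_brick fluted_pot scrap_dish".split():
    for n in ["top"]:
        print(t,n,[(np.round(d["bbox"]).tolist(),round(d["confidence"],2)) for d in bot.search_frame(n,t)][:3])
print(bot.read_clock())
E
```

```text
pics
top {'mtx': [[450.6473, 0.0, 311.8735], [0.0, 450.6473, 198.6035], [0.0, 0.0, 1.0]], 'extrinsics': [[0.0216, -0.9997, 0.0115, 0.07], [-0.9956, -0.0226, -0.0907, 0.5292], [0.0909, -0.0095, -0.9958, 1.0315], [0.0, 0.0, 0.0, 1.0]]}
side {'mtx': [[361.9358, 0.0, 320.2522], [0.0, 361.9358, 202.0869], [0.0, 0.0, 1.0]], 'extrinsics': [[0.9995, -0.0265, 0.016, -0.5104], [-0.0036, -0.6125, -0.7904, 0.1017], [0.0308, 0.79, -0.6123, 0.8001], [0.0, 0.0, 0.0, 1.0]]}
wrist {'mtx': [[275.3185, 0.0, 321.2778], [0.0, 275.3185, 200.367], [0.0, 0.0, 1.0]], 'hand_eye': [[1.0, 0.0008, 0.0008, 0.0005], [-0.0005, -0.3053, 0.9523, -0.1433], [0.001, -0.9523, -0.3053, 0.0779], [0.0, 0.0, 0.0, 1.0]]}
0.15 [-0.56311633  0.56357107  0.42695143 -0.42778514] 0.0187
green_tile top []
blue_tile top [([429.0, 221.0, 29.0, 34.0], 0.79)]
brown_tile top [([333.0, 210.0, 30.0, 33.0], 0.57), ([380.0, 223.0, 23.0, 28.0], 0.49)]
green_board top [([323.0, 130.0, 47.0, 63.0], 0.82)]
blue_board top [([382.0, 142.0, 45.0, 58.0], 0.85)]
brown_board top [([257.0, 133.0, 41.0, 56.0], 0.66)]
clay_frog top [([396.0, 168.0, 18.0, 21.0], 0.61)]
fire_brick top [([129.0, 189.0, 66.0, 50.0], 0.94)]
fluted_pot top [([280.0, 223.0, 25.0, 22.0], 0.94)]
scrap_dish top [([227.0, 221.0, 21.0, 21.0], 0.79)]
0.65
```

View pics/top0.png

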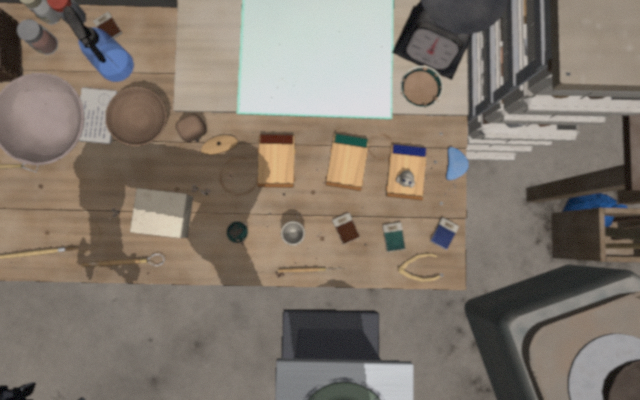

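View pics/side0.png

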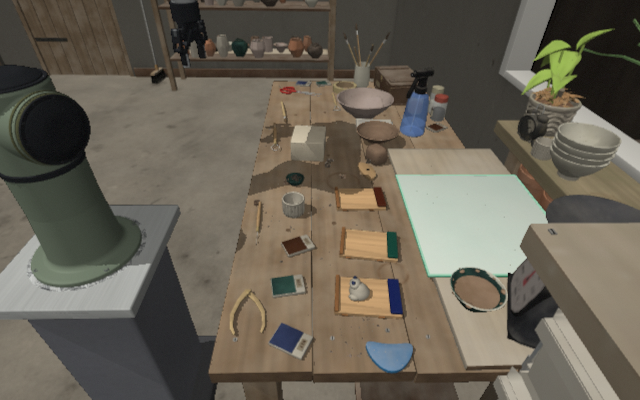

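View pics/wrist0.png

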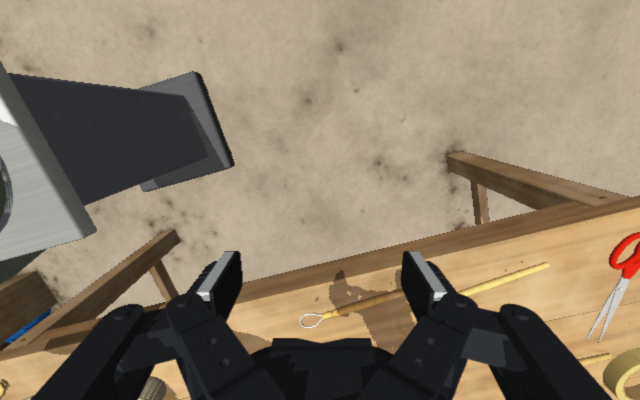

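Run:
```python
import cv2
a=cv2.imread("pics/top0.png")[120:270,110:480]
cv2.imwrite("pics/topz.png",cv2.resize(a,(800,324),interpolation=cv2.INTER_CUBIC))
from scipy.spatial.transform import Rotation as R
print(R.from_quat([0.56357107,0.42695143,-0.42778514,-0.56311633]).as_matrix().round(3))
```

```text
[[ 0.269 -0.001 -0.963]
 [ 0.963 -0.001  0.269]
 [-0.001 -1.     0.   ]]
```

View pics/topz.png

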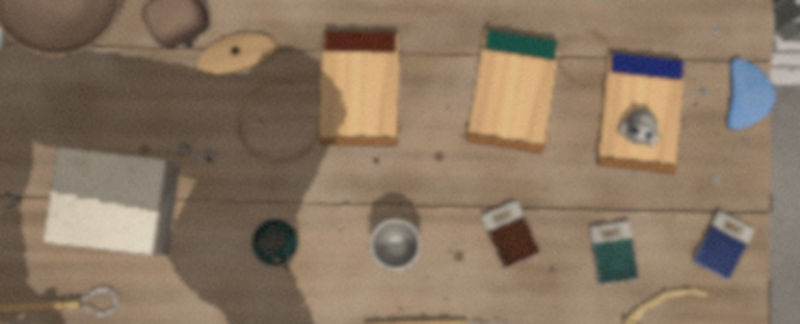

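```bash
cat > h.py <<'E'
from cell import bot
import cv2, numpy as np
from scipy.spatial.transform import Rotation as R
def quat(psi):
    c,s=np.cos(psi),np.sin(psi)
    q=R.from_matrix(np.array([[c,0,-s],[s,0,c],[0,-1,0]])).as_quat()
    return [q[3],q[0],q[1],q[2]]
def backproj(uv,mtx,T,z):   # T world->cam
    uv=np.atleast_2d(np.array(uv,float))
    d=(np.linalg.inv(mtx)@np.c_[uv,np.ones(len(uv))].T).T
    Rw=T[:3,:3].T; o=-Rw@T[:3,3]; d=d@Rw.T
    return (o+d*((z-o[2])/d[:,2])[:,None])[:,:2]
def fixed(name):
    c=bot.calibration(name); return np.array(c["mtx"]),np.array(c["extrinsics"])
def wrist(fn=None):
    p=np.array(bot.read_position()); q=bot.read_tool_rot()
    im=bot.camera("wrist"); c=bot.calibration("wrist")
    W=np.eye(4); W[:3,:3]=R.from_quat([q[1],q[2],q[3],q[0]]).as_matrix(); W[:3,3]=p
    T=np.linalg.inv(W@np.array(c["hand_eye"]))
    if fn:
        cv2.imwrite(f"pics/{fn}.png",im[:,:,::-1]); np.savez(f"pics/{fn}.npz",T=T,mtx=c["mtx"])
    return im,np.array(c["mtx"]),T
def rect(im,mtx,T,x0,x1,y0,y1,z,s=0.001):
    "ortho-rectify plane z; returned image row0=x1, col0=y1; s m/px"
    xs=np.arange(x1,x0,-s); ys=np.arange(y1,y0,-s)
    X,Y=np.meshgrid(xs,ys,indexing="ij")
    P=np.stack([X,Y,np.full_like(X,z),np.ones_like(X)],-1)@T.T
    u=P[...,0]/P[...,2]*mtx[0,0]+mtx[0,2]; v=P[...,1]/P[...,2]*mtx[1,1]+mtx[1,2]
    return cv2.remap(im,u.astype(np.float32),v.astype(np.float32),cv2.INTER_LINEAR)
E
python3 - <<'E'
from h import *
m,T=fixed("top")
for n,uv,z in [("brown",(345,228),.009),("green",(394,237),.009),("blue",(444,232),.009),("bb",(277,161),.013),("gb",(346,162),.013),("bl",(405,171),.013),("frog",(405,178),.03),("brick",(160,214),.064),("pot",(292,233),.02),("dish",(237,231),.01)]:
    print(n,backproj(uv,m,T,z).round(3))
bot.move_pose([0.40,-0.08,0.22],quat(np.pi/2))
wrist("w1"); 
bot.move_pose([0.40,0.05,0.22],quat(np.pi/2))
wrist("w2")
print(bot.read_clock(),bot.read_joint_positions())
E
```

```text
brown [[0.461 0.002]]
green [[ 0.442 -0.114]]
blue [[ 0.457 -0.233]]
bb [[0.617 0.167]]
gb [[0.618 0.002]]
bl [[ 0.6   -0.139]]
frog [[ 0.58  -0.135]]
brick [[0.482 0.421]]
pot [[0.446 0.126]]
dish [[0.448 0.256]]
3.6833 [-5.88155319e-02  6.16315966e-02 -5.57348459e-01  9.51493522e-01
 -4.31076294e-04 -5.96178644e-02]
```

View pics/w1.png

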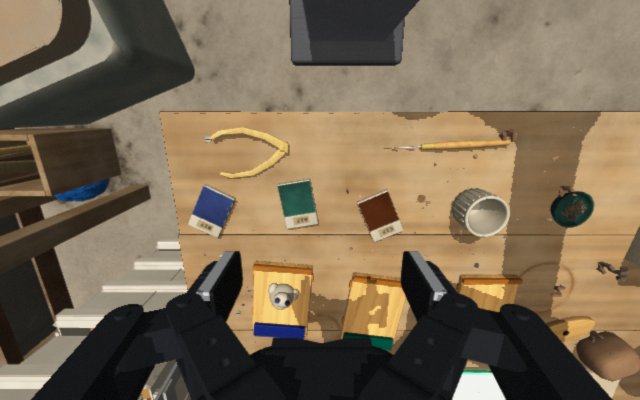

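View pics/w2.png

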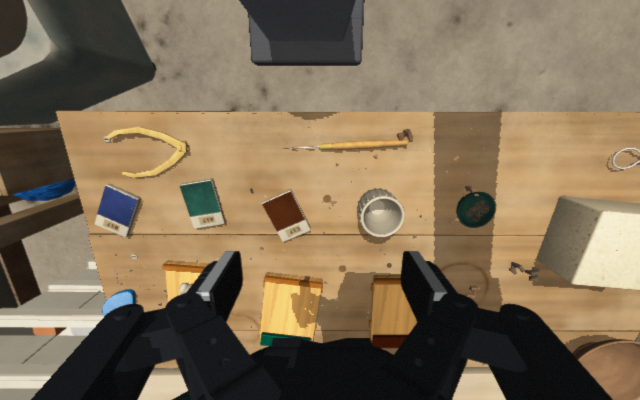

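Run:
```python
from h import *
bot.move_pose([0.56,-0.07,0.20],quat(np.pi/2)); wrist("w3")
bot.move_pose([0.56,0.10,0.20],quat(np.pi/2)); wrist("w4")
print(bot.read_clock())
def dim(fn,out,*a):
    d=np.load(f"pics/{fn}.npz"); im=cv2.imread(f"pics/{fn}.png")
    cv2.imwrite(f"pics/{out}.png",rect(im,d["mtx"],d["T"],*a))
dim("w1","r_tiles",0.38,0.52,-0.30,0.10,0.009,.0005)
dim("w3","r_boards",0.53,0.69,-0.22,0.16,0.0135,.0005)
dim("w4","r_boards2",0.53,0.69,-0.08,0.30,0.0135,.0005)
```

```text
5.3167
```

View pics/r_tiles.png

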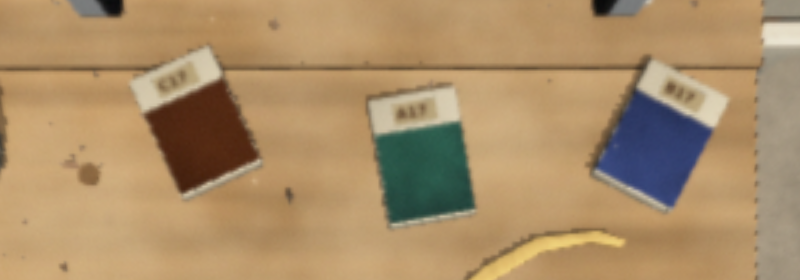

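View pics/r_boards.png

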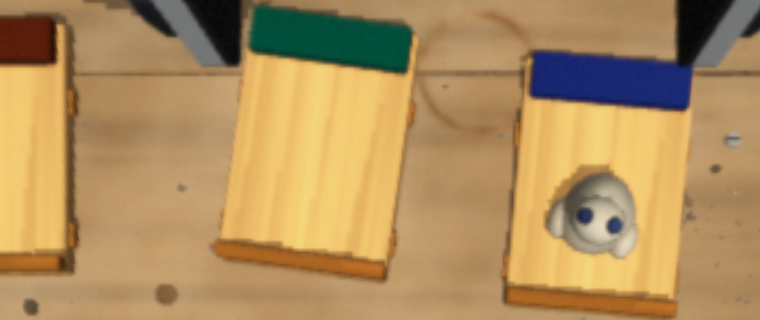

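View pics/r_boards2.png

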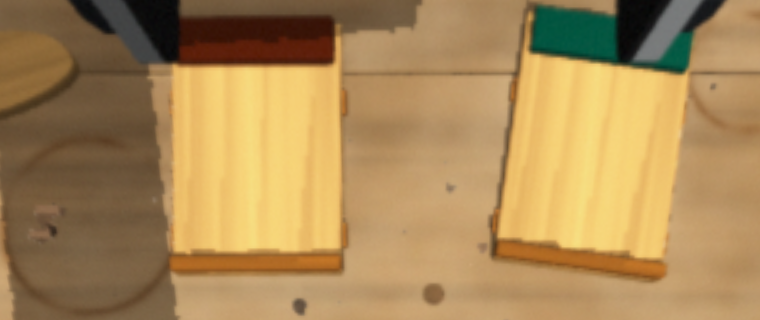

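View pics/w3.png

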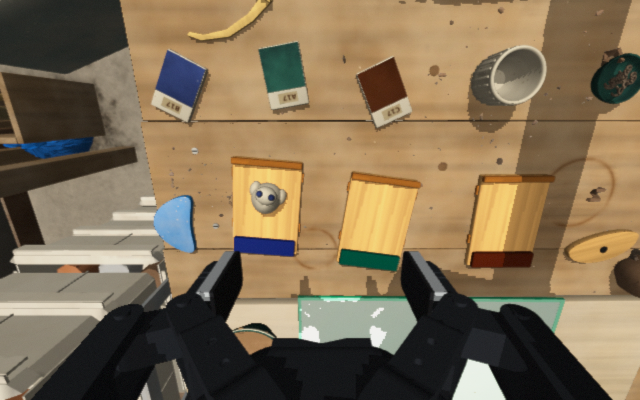

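View pics/w4.png

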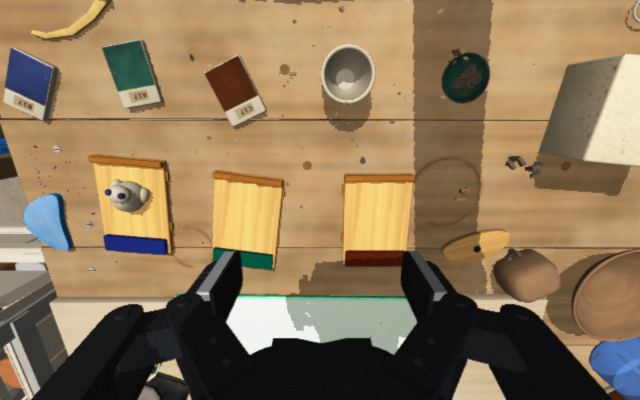

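Run:
```python
from h import *
bot.move_pose([0.59,-0.145,0.13],quat(np.radians(82))); wrist("w5")
print(bot.search_frame("wrist","clay_frog"))
print(bot.read_clock())
d=np.load("pics/w5.npz"); im=cv2.imread("pics/w5.png")
a=rect(im,d["mtx"],d["T"],.54,.64,-.19,-.09,0.02,.0002)
cv2.imwrite("pics/r_frog.png",a)
```

```text
[{'bbox': [301.8, 164.7, 54.4, 43.0], 'confidence': 0.68}]
6.425
```

View pics/r_frog.png

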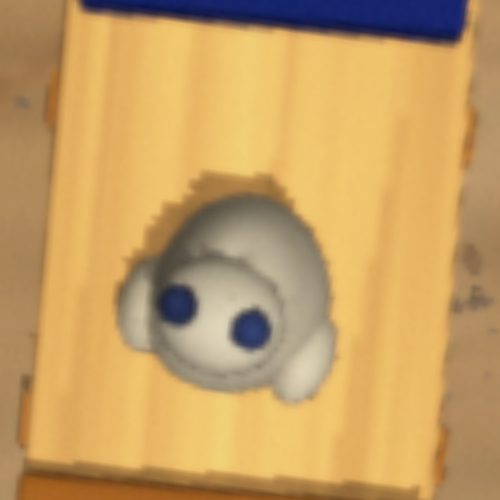

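View pics/w5.png

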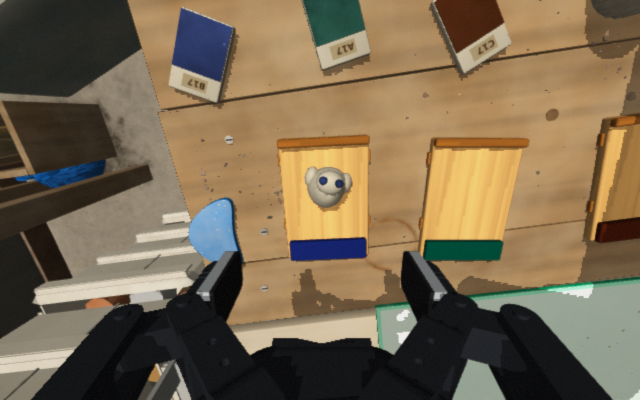

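Run:
```python
from h import *
q=quat(np.radians(70))
bot.set_gripper(0.8,40)
bot.move_pose([.5858,-.1394,.09],q)
print(bot.move_linear([.5858,-.1394,.0115],speed=.1,until_force=8))
print(bot.read_position())
bot.set_gripper(0.0,40); print(bot.read_gripper_width())
bot.move_linear([.5858,-.1394,.15],speed=.15)
wrist("w6"); print(bot.read_gripper_width(),bot.read_ft_force())
bot.move_pose([.44,.40,.25],quat(np.pi/2)); print(bot.read_gripper_width())
wrist("w7"); print(bot.search_frame("wrist","fire_brick"))
d=np.load("pics/w7.npz"); im=cv2.imread("pics/w7.png")
cv2.imwrite("pics/r_brick.png",rect(im,d["mtx"],d["T"],.38,.58,.30,.52,0.064,.0005))
print(bot.read_clock())
```

```text
False
[ 0.58643576 -0.13965078  0.01217113]
0.39224807882281737
0.39326534752662207 [-0.75720244  0.10921913 -0.75112861]
0.3912165245489156
[{'bbox': [301.7, 162.2, 91.8, 86.5], 'confidence': 0.91}]
11.6833
```

View pics/w6.png

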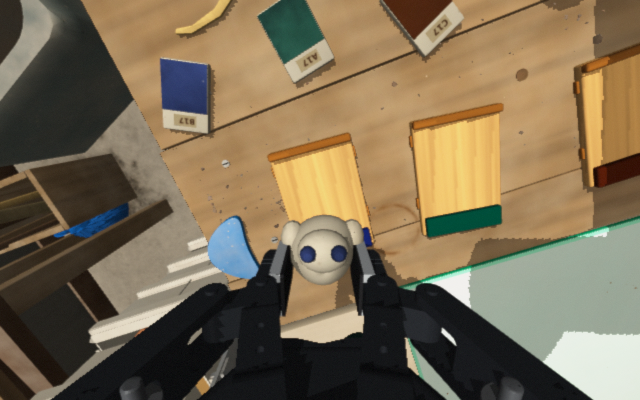

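View pics/w7.png

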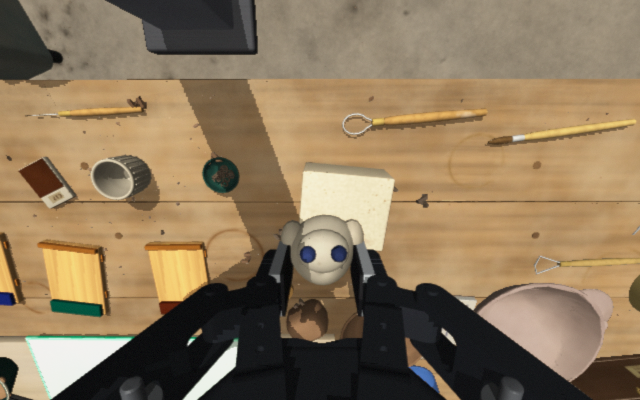

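View pics/r_brick.png

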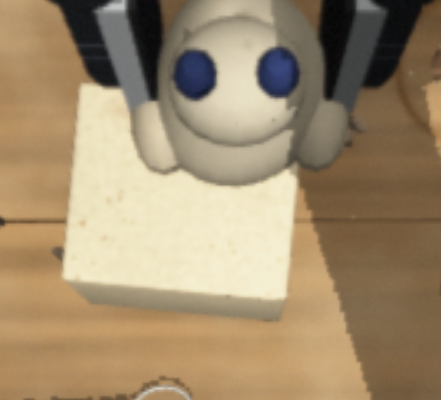

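Run:
```python
from h import *
q=quat(np.pi/2)
bot.move_pose([.487,.427,.13],q)
print(bot.move_linear([.487,.427,.0665],speed=.06,until_force=5), bot.read_position())
bot.set_gripper(0.75); 
bot.move_linear([.487,.427,.17],speed=.15)
bot.move_pose([.44,.37,.25],q)
wrist("w8"); m,T=fixed("top"); im=bot.camera("top")
cv2.imwrite("pics/top8.png",cv2.resize(im[150:260,100:260,::-1],(800,550)))
s=bot.camera("side"); cv2.imwrite("pics/side8.png",cv2.resize(s[80:220,220:420,::-1],(800,560)))
print(bot.read_clock())
```

```text
True [0.48643781 0.4265937  0.06650191]
15.2083
```

View pics/w8.png

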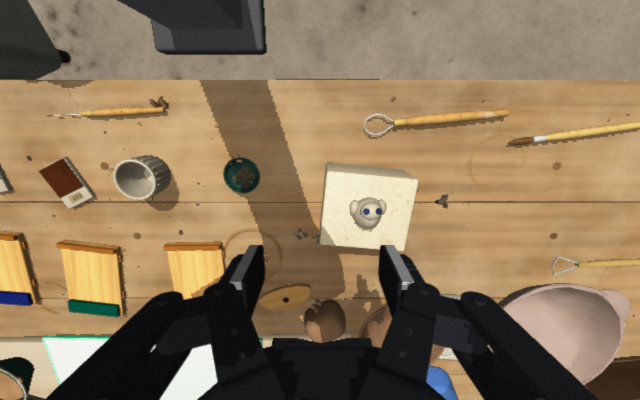

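View pics/side8.png

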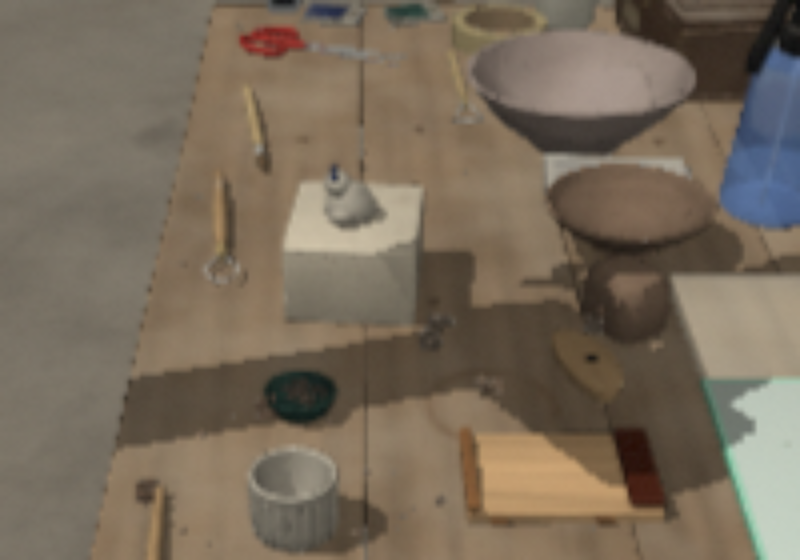

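```bash
cat >> h.py <<'E'
def dopick(x,y,yaw,z=0.001):
    q=quat(np.pi/2+np.radians(yaw))
    bot.set_gripper(0.75,50)
    bot.move_pose([x,y,.08],q)
    print("touch",bot.move_linear([x,y,z],speed=.08,until_force=8),bot.read_position())
    bot.set_gripper(0.0,50); print("w",bot.read_gripper_width()*.085, bot.read_ft_force())
    bot.move_linear([x,y,.09],speed=.12); print("w",bot.read_gripper_width()*.085)
def doplace(x,y,yaw,z=0.0125):
    q=quat(np.pi/2+np.radians(yaw))
    bot.move_pose([x,y,.09],q)
    print("touch",bot.move_linear([x,y,z],speed=.05,until_force=5),bot.read_position())
    bot.set_gripper(0.72)
    bot.move_linear([x,y,.12],speed=.15)
E
python3 - <<'E'
from h import *
bot.move_pose([.459,.0015,.2],quat(np.radians(114)))
dopick(.459,.0015,24.2); wrist("w9")
print(bot.read_clock())
E
```

```text
touch False [0.45947014 0.00142765 0.00140785]
w 0.04282976160700349 [-1.02081273  0.28628929  6.53824687]
w 0.04250731605870099
19.775
```

View pics/w9.png

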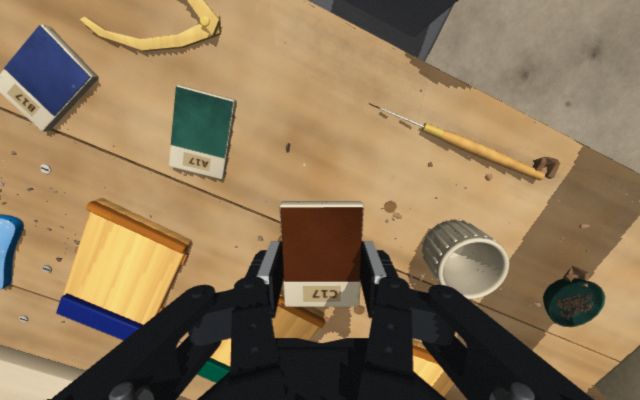

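Run:
```python
from h import *
doplace(.611,.172,.5); 
bot.move_pose([.4425,-.111,.2],quat(np.radians(99)))
dopick(.4425,-.111,9.6,.002)
doplace(.612,.0025,-8)
bot.move_pose([.4525,-.23,.2],quat(np.radians(63)))
dopick(.4525,-.23,-26.9,.002)
doplace(.5908,-.140,-5)
bot.move_pose([0.56,-0.05,0.21],quat(np.pi/2)); wrist("w10")
bot.move_pose([0.56,0.10,0.21],quat(np.pi/2)); wrist("w11")
print(bot.read_clock())
for fn,a in [("w10",(0.53,0.69,-0.22,0.16,0.018,.0005)),("w11",(0.53,0.69,-0.08,0.30,0.018,.0005))]:
    d=np.load(f"pics/{fn}.npz"); im=cv2.imread(f"pics/{fn}.png")
    cv2.imwrite(f"pics/r_{fn}.png",rect(im,d["mtx"],d["T"],*a))
```

```text
touch False [0.61128718 0.1720636  0.01288574]
touch False [ 0.44293067 -0.11119318  0.00241067]
w 0.04209884122889954 [-2.10411843  0.8872992   7.2547003 ]
w 0.042304879186223214
touch True [0.61188296 0.00252251 0.01298872]
touch False [ 0.45292379 -0.23027899  0.00245174]
w 0.04239845539152842 [-1.07661455 -0.52945678  6.28827973]
w 0.04214584959320849
touch True [ 0.59063468 -0.13995057  0.0130318 ]
40.4333
```

View pics/r_w10.png

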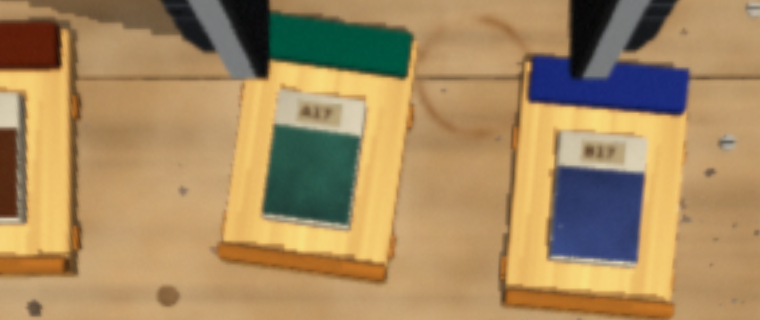

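View pics/r_w11.png

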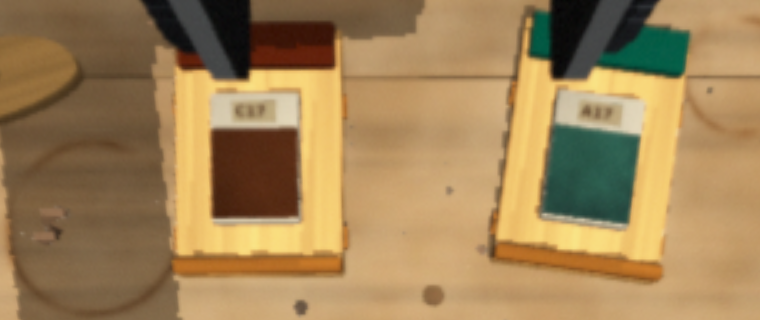

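View pics/w11.png

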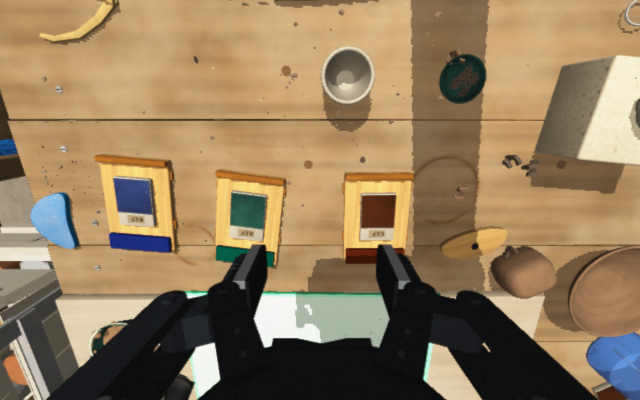

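Run:
```python
from h import *
m,T=np.load("pics/w8.npz")["mtx"],np.load("pics/w8.npz")["T"]
print(backproj([(325,164),(417,180),(319,244),(407,251)],m,T,.064).mean(0),backproj([(370,212)],m,T,.08))
bot.close_job()
```

```text
[0.48256568 0.428919  ] [[0.47739091 0.42958486]]
the job is handed in; nothing more can be done
```

The job is handed in: all three glaze tiles are on the boards of their own colour and the clay frog is on the fire brick. The last clock reading was about 40 s of the 112 s allowed. `close_job` gives no verdict.

- **Tiles:** The last wrist pictures show each tile glaze up and flat on its own bed. By eye, each is within a few mm of the bed's centre and in line with its board.
- **Frog:** After release, the side picture shows it upright on the brick. From the wrist picture its centre is about 5 mm from the centre of the brick's top. I did not look at it again closely after placing the tiles, but the arm did not go back near it.
- **Pot and dish:** Both look undisturbed in the last picture, and nothing touched them that I could see. I did not measure their positions again.
- **Disagreements:**
  - The network missed the green tile and gave two candidates for the brown one, so I took the tile and board poses from straightened wrist pictures instead.
  - The brick's centre differed by about 8 mm between the top and wrist cameras. I used a point close to the wrist estimate.
  - The brown tile's lowering stopped at its set height without registering contact, so it may have dropped about a millimetre. It lies flat in the pictures.

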